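# Check the tea whisk under the lamp

## Robot

A 7-joint arm with a two-finger parallel gripper is mounted at the origin on the work surface. World frame = base frame: x ahead of the robot, y to its left, z up, the work surface at z = 0. Lengths are in m, angles in rad, forces in N, time in s.
With the tool pointing down it reaches from about 0.4 to 0.9 m from the base axis. Payload 5.5 kg.
Tool frame: the origin (TCP) lies at the centre of the arm's flange, where the gripper is bolted on; the fingertips stand 178 mm ahead of it and the grasp point (between the pads) lies 159 mm ahead of it (r.tcp_to_tips is the distance from the TCP to the fingertips, in m); z points along the fingers, y is the line along which they close (so a half turn about z gives the same grasp; the last joint's range is limited). The gripper opens to 92 mm and grips with 3 to 60 N. Pads are 19 mm wide; open, the fingers measure 130 mm over their backs; the gripper's body (75 mm by 190 mm) begins 47 mm behind the grasp point.
Start: joints at [1.569, 0.501, -0.427, 1.55, 0.221, 1.138, -0.21], TCP at [0.17, -0.627, 0.405] pointing down, gripper open.
Joint ranges: [-2.88, 2.88], [-0.31, 2.03], [-1.54, 1.56], [0.2, 2.42], [-1.41, 4.55], [0.19, 2.02], [-2.57, 2.57]. Speed limits (rad/s): [2.57, 2.57, 3.14, 3.14, 3.14, 3.14, 3.14].

## Interface

Orientations are given as [roll, pitch, yaw] about the fixed x, y, z axes, in that order (R = Rz(yaw) Ry(pitch) Rx(roll)).
In Python, from station import r gives the robot as it stands.
- The arm moves only by the tool run_rows, called as name(argument=value, ...), one argument or row to a line, values as JSON. Schema: {"type":"object","properties":{"plan":{"type":"array","items":{"type":"array","items":{"type":"number"},"minItems":6,"maxItems":6},"minItems":1,"maxItems":20},"jaw":{"type":"number"},"only":{"type":"string"},"quiet":{"type":"boolean"},"lines":{"type":"string"}},"required":["plan"],"additionalProperties":false}. plan is a list of rows, 1 to 20 of them, each of 6 numbers: dx, dy, dz in fractions of the full range, 1 being 1000 mm, then a rotation vector rx, ry, rz in shares of pi/2 rad (1.0 is pi/2 rad); each row is the pose to reach, as a shift and turn from the pose commanded when the call began, along the tool's axes at that moment; what a row does not reach only later rows make up. A row lasts 1/10 s, in which the tool goes at most 0.05 m and 0.15 rad, less where a joint would pass 70% of its speed; a pose out of reach is approached as far as the arm can. jaw is the opening from 0.0 (shut) to 1.0 (fully open), set as the call begins (left out keeps the last). The fingers move at their own pace and stop on an object; the grip force is fixed at half the most. Time passes only in rows, so rows that do not move let the fingers close. The tool returns the time, the measured TCP pose, the force, the opening and the grip force at its end. only (a regular expression) keeps the lines of the reply that match it, lines (a string "A,B") keeps lines A to B, and quiet returns only ok. Shift and turn numbers lie between -1 and 1, and a call with a number outside is refused. Input that does not fit is refused with a message, and nothing moves.
- r.sense(): the state, without advancing time (a new reading comes with each control period).
- r.read_camera(name): name is "scene" or "top"; returns the picture (480x640x3 uint8, red, green, blue); there is no depth.
- r.camera_model(name): a dict with "fx", "fy", "cx", "cy" (pixels), "R" (3x3) and "t" (3): a world point X has camera coordinates R X + t. Camera axes: x right, y down, z forward; pixel columns grow to the right and rows downward; lengths in m; the calibration is good to about 2 mm. A picture is of the moment at which its call begins. camera_model takes no time and is no camera call.
- r.finish_job(): hands the job in; it is judged then, once.
The state is a dict: "t": time; "qpos": joint angles; "qvel": joint speeds; "effort": joint torques, N m; "tcp_pos": TCP position; "eef_rot": TCP orientation; "ft_force": force on the tool from outside, world axes, zero at the start; "moment": the same for the moment, N m; "gripper_width": opening from 0.0 (shut) to 1.0 (fully open); "finger_force": force on a finger pad.
Only numpy, scipy, OpenCV 4.12 (cv2) and the standard library are available. Lean on these libraries where they do the work, as an engineer would, in place of code of your own. Each camera call takes 0.05 s, during which the arm holds its last target. There are 200 camera calls.

## Task

Switch on the inspection lamp by pressing its sprung plunger all the way down. Then take the bamboo whisk by its handle, keeping the fingers off the tines, draw it up off its white holder, tip it about half over (45 degrees, tines still the lower end) and keep it raised in front of the lamp, the open end of the tines within 10 cm of the lens, on the robot's side of it, not above it and not touching the lamp. Finish holding it still there, neither put down nor let go, with everything else on the shelf left where it was.

Things in the scene. Friction and masses are not known exactly. Their poses are not given: they have to be found in the camera images.
- lamp: Fixed table lamp at left or right. White base 100 (x) x 220 (y) x 20 mm, origin at the centre of its underside, z up. Plunger at y -75 mm. At x +40, y +80 mm a 14 mm stem rises to 260 mm and carries a white cone head 72 mm wide; its mouth (lens) looks along -x and down at 45 degrees. Head: x -40 to +60 mm, z 200 to 290 mm. Yaw within 0.2 rad.
- lens (a point): Centre of the lamp's lens (60 mm disc), at x -10, y +80, z 230 mm in the lamp's frame. Its axes are those of the lamp: -x is the robot-facing side, z up.
- plunger_top (a point): Centre of the flat top of the lamp's steel plunger (36 mm across, in a grey collar 52 mm across whose top is at z 32 mm), at 46 mm above the shelf when released. It moves down with the plunger.
- plunger (a joint): Travel of the plunger in m: 0 released, 0.010 fully down. Pressed straight down; the spring takes about 2.4 N to start and 8 N at full travel, and lifts it again when let go.
- holder: White ceramic whisk holder, fixed. Origin at the centre of its underside, z up. Round foot 68 mm wide, 30 mm high, with a flat top on which the tines rest; above it a neck and a bulb 38 mm wide, its top 76 mm above the shelf, inside the hollow tines with about 5 mm to spare all round.
- whisk: Bamboo whisk, 115 mm long, 35 to 70 g, loose, round about z. Origin at the centre of the open end of its tines, z towards the handle's end. Starts upright on the holder, tines down, origin 30 mm above the shelf. Handle: cylinder 24 mm across, z 65 to 115 mm. Tines: hollow rigid bell, z 0 to 65 mm, 24 mm across at the handle, 56 mm at the widest.
- tines_end (a point): Centre of the open end of the whisk's tines (the whisk's origin).
- handle_mid (a point): Point on the whisk's axis at z 92 mm: where to grip the handle.
- whisk_tines: The tines of the whisk (same origin and axes as the whisk); not to be gripped.
- caddy: Dark lacquered round tea caddy, 68 mm wide, 67 mm high, loose. Origin at the centre of its underside. It stands in the front row, on the other side from the whisk. Leave alone.
- bowl: Shallow pale blue glass tea bowl, 116 mm wide, 45 mm high, loose, on a fixed dark tray (130 x 240 x 14 mm) that stands in the back row on the other side from the lamp. Origin at the centre of its underside. Leave alone.
- cup: Small white cup, 56 mm wide, 50 mm high, loose, on the fixed 90 mm silicone coaster (6 mm thick) in the middle of the front row. Origin at the centre of its underside. Leave alone.
- teaspoon: Small bamboo tea spoon, 100 mm long, loose, lying flat along x on the tray beside the bowl. Origin near its middle. Leave alone.
- canister: Tall glass canister with clamp lid, 104 mm wide, about 192 mm high, loose, far to the left. Origin at the centre of its underside. Leave alone.
- dish: Flat blue dish, 100 mm wide, 18 mm high, loose, at the right. Origin at the centre of its underside. Leave alone.

How it is judged:
By the outcome, as a careful person would: the job done as asked, in the order asked, and still so for the second after the job is handed in, while the arm keeps its last pose, push and grip.
It also fails if it takes over 51 s, if anything falls off the work surface, if the arm or the gripper's body presses on something with over 40 N, if the wrist force passes 120 N, or if a joint passes its speed limit or range.

## Working session

There is one attempt and no reset: what is moved stays moved. The work goes in short steps, Python scripts to look and compute and a tool call to move; the robot and the scene stay as the last step left them, time stands still between calls to the robot, and variables do not carry over. Pictures are saved under pics/ and viewed, at most 10 in all, crops included, and the job is handed in when it is done.

```bash
ls; mkdir -p pics
```

Run:
```python
from station import r
import cv2,json
for n in("scene","top"):
    cv2.imwrite(f"pics/{n}0.png",r.read_camera(n)[:,:,::-1]); m=r.camera_model(n); print(n,m)
s=r.sense();print(s)
```

```text
pics
station.py
scene {'fx': 472.4426166837365, 'fy': 472.4426166837365, 'cx': 315.014793975354, 'cy': 236.30879162138132, 'R': array([[-0.85355246,  0.52100436, -0.00162834],
       [ 0.44449973,  0.72657876, -0.52393062],
       [-0.27178702, -0.44792606, -0.85175939]]), 't': array([ 0.48211317, -0.17997012,  1.32046177])}
top {'fx': 622.1829083682766, 'fy': 622.1829083682766, 'cx': 328.6199169122298, 'cy': 241.8384890299787, 'R': array([[ 0.02565065, -0.99962934,  0.00912248],
       [-0.99401662, -0.02647371, -0.10597213],
       [ 0.10617436, -0.00634964, -0.99432725]]), 't': array([0.0160308 , 0.57711075, 1.62191442])}
{'t': 0.1, 'qpos': array([ 1.56915553,  0.50175393, -0.42677964,  1.55134419,  0.2207878 ,
        1.13831886, -0.21031269]), 'qvel': array([-0.00131316, -0.00144613,  0.00124752, -0.00263896, -0.00069122,
        0.00017769,  0.00069001]), 'effort': array([-1.05561723e-02, -5.67884910e+01, -5.83824053e+00, -2.79915386e+01,
       -6.90988591e-02,  2.42866238e-02,  6.94236996e-05]), 'tcp_pos': array([ 0.16999503, -0.62704133,  0.40377996]), 'eef_rot': array([-3.13981696e+00, -5.51836695e-05,  2.64846585e-01]), 'ft_force': array([-0.40326598,  0.12209222,  0.64547317]), 'moment': array([ 0.01168489,  0.03041212, -0.01624484]), 'finger_force': 0.0, 'gripper_width': 0.9953303166554397}
```

View pics/scene0.png

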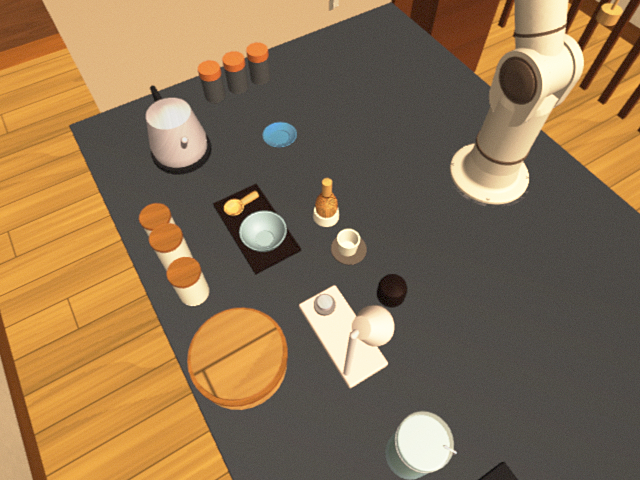

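View pics/top0.png

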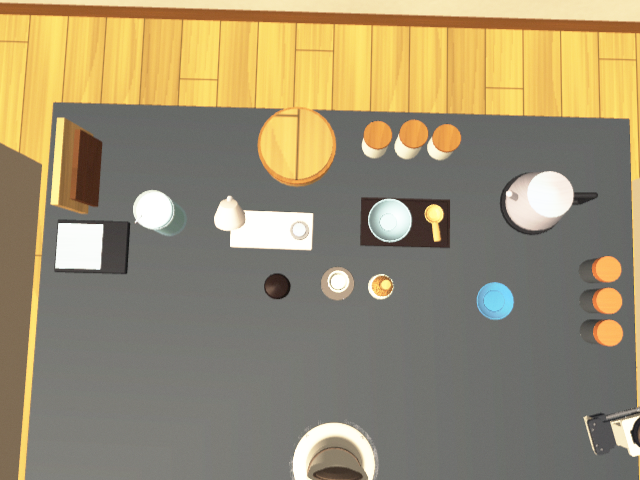

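The scene view shows the lamp at image (345,340), plunger (325,303), and whisk (327,200). In the top view the lamp base spans (230..314, 211..250), with the plunger at (299,231), the whisk at (383,286), the cup at (338,282) and the caddy at (277,286).

Create h.py:
```python
import numpy as np,cv2
from station import r
def ray(n,u,v):
    m=r.camera_model(n);R=m["R"];d=R.T@np.array([(u-m["cx"])/m["fx"],(v-m["cy"])/m["fy"],1]);return -R.T@m["t"],d/np.linalg.norm(d)
def plane(n,u,v,z):
    o,d=ray(n,u,v);return o+d*(z-o[2])/d[2]
def tri(a,b):
    o1,d1=ray("scene",*a);o2,d2=ray("top",*b)
    k=np.linalg.lstsq(np.c_[d1,-d2],o2-o1,rcond=None)[0];p,q=o1+k[0]*d1,o2+k[1]*d2
    return (p+q)/2,np.linalg.norm(p-q)
def proj(n,X):
    m=r.camera_model(n);c=m["R"]@np.array(X)+m["t"];return m["fx"]*c[0]/c[2]+m["cx"],m["fy"]*c[1]/c[2]+m["cy"]
```

Run:
```python
from h import *
s=cv2.imread("pics/scene0.png");t=cv2.imread("pics/top0.png")
c=[(t,205,185),(s,290,280),(t,345,260),(s,290,170)]
o=[]
for im,u,v in c:
    w,h=(120,90);o.append(cv2.resize(im[v:v+h,u:u+w],(400,300),interpolation=cv2.INTER_CUBIC))
cv2.imwrite("pics/c1.png",np.vstack([np.hstack(o[:2]),np.hstack(o[2:])]))
# base mask top
hsv=cv2.cvtColor(t,cv2.COLOR_BGR2HSV)
m=cv2.inRange(t,(170,170,170),(255,255,255));
m[:,:200]=0;m[:,330:]=0;m[:200]=0;m[260:]=0
cs,_=cv2.findContours(m,0,2)
for k in sorted(cs,key=cv2.contourArea)[-2:]:
    print(cv2.contourArea(k),cv2.boundingRect(k),cv2.minAreaRect(k))
```

```text
3330.0 (214, 200, 99, 50) ((262.9571838378906, 224.61373901367188), (98.50409698486328, 46.88840866088867), 2.2025980949401855)
```

View pics/c1.png

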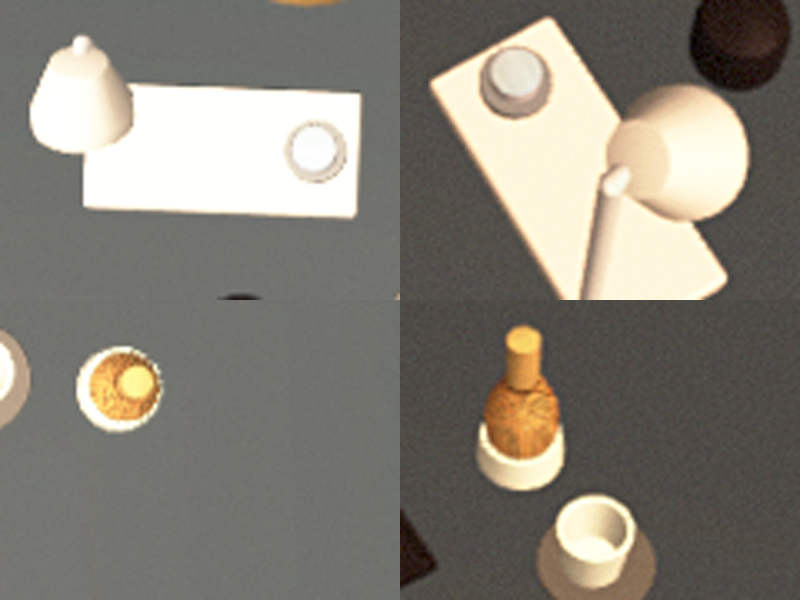

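The crops show the plunger top at top (299.8,230.3) / scene (324.5,302.8), and the handle end at top (386.1,284.3) / scene (327.2,180.8). The holder foot is at top (380.7,286.7).

Run:
```python
from h import *
np.set_printoptions(precision=4,suppress=True)
print("pl",plane("top",299.8,230.3,.046),plane("scene",324.5,302.8,.046),tri((324.5,302.8),(299.8,230.3)))
print("wh",plane("top",386.1,284.3,.145),plane("scene",327.2,180.8,.145),tri((327.2,180.8),(386.1,284.3)))
print("foot",plane("top",380.7,286.7,.03))
c=[plane("top",u,v,.02) for u,v in((313.3,212.9),(311.8,250.1),(230.2,247.4))];print(c)
e=c[2]-c[1];print("yaw",np.arctan2(-e[0],e[1]),np.linalg.norm(e));e=c[0]-c[1];print(np.arctan2(e[1],e[0]),np.linalg.norm(e))
C=(c[0]+c[2])/2;print(C)
y=np.arctan2(-(c[2]-c[1])[0],(c[2]-c[1])[1]);R=cv2.Rodrigues(np.array([0,0,y]))[0]
for p in((0,-.075,.046),(-.01,.08,.23)):print(R@p+[C[0],C[1],0])
print("caddy",plane("top",277,286,.06),"cup",plane("top",338,281,.05),"bowl",plane("top",390,220,.05))
```

Add to h.py:
```python
from scipy.spatial.transform import Rotation as Ro
def delta(pos,rpy):
    s=r.sense();A=Ro.from_euler("xyz",s["eef_rot"]);B=Ro.from_euler("xyz",rpy)
    print(np.round(np.r_[A.inv().apply(np.array(pos)-s["tcp_pos"]),(A.inv()*B).as_rotvec()],4).tolist())
```

```bash
python3 -c "
from h import *
delta([.6047,.1065,.27],[np.pi,0,1.57])"
```

```text
[0.6116, -0.5939, 0.1349, -0.0015, -0.0012, -1.3052]
```

Careful with the scale: turns go in shares of pi/2 rad. That gives: -1.3052 rad / 1.5708 = -0.8309.

run_rows(
  plan=[
    [0.6116, -0.5939, 0.05, 0, 0, -0.8309],
    [0.6116, -0.5939, 0.05, 0, 0, -0.8309],
    [0.6116, -0.5939, 0.05, 0, 0, -0.8309],
    [0.6116, -0.5939, 0.05, 0, 0, -0.8309],
    [0.6116, -0.5939, 0.05, 0, 0, -0.8309],
    [0.6116, -0.5939, 0.05, 0, 0, -0.8309],
    [0.6116, -0.5939, 0.05, 0, 0, -0.8309],
    [0.6116, -0.5939, 0.05, 0, 0, -0.8309],
    [0.6116, -0.5939, 0.05, 0, 0, -0.8309],
    [0.6116, -0.5939, 0.05, 0, 0, -0.8309],
    [0.6116, -0.5939, 0.05, 0, 0, -0.8309],
    [0.6116, -0.5939, 0.05, 0, 0, -0.8309],
    [0.6116, -0.5939, 0.05, 0, 0, -0.8309],
    [0.6116, -0.5939, 0.05, 0, 0, -0.8309],
    [0.6116, -0.5939, 0.05, 0, 0, -0.8309],
    [0.6116, -0.5939, 0.05, 0, 0, -0.8309],
    [0.6116, -0.5939, 0.05, 0, 0, -0.8309],
    [0.6116, -0.5939, 0.05, 0, 0, -0.8309],
    [0.6116, -0.5939, 0.05, 0, 0, -0.8309],
    [0.6116, -0.5939, 0.05, 0, 0, -0.8309],
  ],
  jaw=0.0,
)

```text
t: 2.1
tcp_pos: [0.6046, 0.1047, 0.3541]
eef_rot: [-3.14, 0.001, 1.569]
ft_force: [0.0, 0.3, -0.5]
gripper_width: 0.008
finger_force: 0.0
```

```bash
python3 -c "
from h import *
delta([.6047,.1065,.235],[np.pi,0,1.57]);print(r.sense()['qpos'])"
```

```text
[0.0019, 0.0003, 0.1191, -0.0014, 0.0013, -0.0008]
[ 0.38910264  0.5998356  -0.84351055  1.68333116  0.49696575  1.08837683
 -0.60753472]
```

run_rows(
  plan=[
    [0.002, 0, 0.05, 0, 0, 0],
    [0.002, 0, 0.1, 0, 0, 0],
    [0.002, 0, 0.122, 0, 0, 0],
    [0.002, 0, 0.122, 0, 0, 0],
    [0.002, 0, 0.126, 0, 0, 0],
    [0.002, 0, 0.13, 0, 0, 0],
    [0.002, 0, 0.133, 0, 0, 0],
    [0.002, 0, 0.136, 0, 0, 0],
    [0.002, 0, 0.139, 0, 0, 0],
    [0.002, 0, 0.141, 0, 0, 0],
    [0.002, 0, 0.141, 0, 0, 0],
    [0.002, 0, 0.141, 0, 0, 0],
  ],
)

```text
t: 3.3
tcp_pos: [0.606, 0.1078, 0.2151]
eef_rot: [3.139, 0.001, 1.57]
ft_force: [-1.0, -2.5, 8.3]
gripper_width: 0.004
finger_force: 3.7
```

run_rows(
  plan=[
    [0, 0, 0.001, 0, 0, 0],
    [0, 0, 0.002, 0, 0, 0],
    [0, 0, 0.003, 0, 0, 0],
    [0, 0, 0.003, 0, 0, 0],
    [0, 0, 0.003, 0, 0, 0],
  ],
)

```text
t: 3.8
tcp_pos: [0.606, 0.108, 0.2141]
eef_rot: [3.138, 0.002, 1.57]
ft_force: [-5.5, -4.9, 22.4]
gripper_width: 0.005
finger_force: 11.0
```

Run:
```python
from h import *
im=r.read_camera("scene")[:,:,::-1];cv2.imwrite("pics/p.png",cv2.resize(im[200:420,220:480],None,fx=2,fy=2))
```

```text
(no output)
```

View pics/p.png

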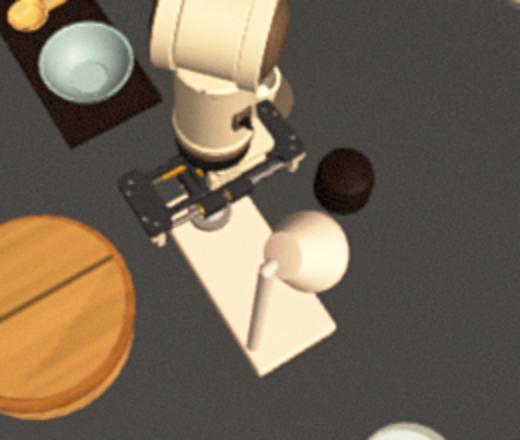

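The picture shows the gripper on the plunger at crop (210,215). Force jumped from 8 to 22 N within 1 mm, so the plunger is on its stop. Next: retract and go above the whisk.

run_rows(
  plan=[
    [0, 0, -0.03, 0, 0, 0],
    [0, 0, -0.08, 0, 0, 0],
    [0, 0, -0.13, 0, 0, 0],
    [0, 0, -0.15, 0, 0, 0],
    [0, 0, -0.15, 0, 0, 0],
  ],
  jaw=0.0,
)

```text
t: 4.35
tcp_pos: [0.6061, 0.109, 0.3651]
eef_rot: [3.134, -0.001, 1.57]
ft_force: [-1.0, 0.1, -0.6]
gripper_width: 0.004
finger_force: 0.0
```

```bash
python3 -c "
from h import *
delta([.4625,-.111,.364],[np.pi,0,1.57])"
```

```text
[-0.2201, -0.1435, -0.0002, 0.0074, -0.001, 0.0003]
```

Converted, 0.004 rad / 1.5708 = 0.0025.

run_rows(
  plan=[
    [-0.22, -0.1435, 0, 0.0025, 0, 0],
    [-0.22, -0.1435, 0, 0.0025, 0, 0],
    [-0.22, -0.1435, 0, 0.0025, 0, 0],
    [-0.22, -0.1435, 0, 0.0025, 0, 0],
    [-0.22, -0.1435, 0, 0.0025, 0, 0],
    [-0.22, -0.1435, 0, 0.0025, 0, 0],
    [-0.22, -0.1435, 0, 0.0025, 0, 0],
    [-0.22, -0.1435, 0, 0.0025, 0, 0],
    [-0.22, -0.1435, 0, 0.0025, 0, 0],
  ],
  jaw=1.0,
)

```text
t: 5.25
tcp_pos: [0.4619, -0.1104, 0.3606]
eef_rot: [-3.138, -0.001, 1.573]
ft_force: [0.2, -0.0, 0.1]
gripper_width: 0.737
finger_force: 0.0
```

```bash
python3 -c "
from h import *
delta([.4625,-.111,.281],[np.pi,0,1.57])"
```

```text
[-0.0007, 0.0009, 0.0796, -0.0036, -0.0011, 0.0026]
```

Converted, -0.003 rad / 1.5708 = -0.0019.

run_rows(
  plan=[
    [-0.0007, 0.0009, 0, -0.0019, 0, 0.0013],
    [-0.0007, 0.0009, 0.02, -0.0019, 0, 0.0013],
    [-0.0007, 0.0009, 0.05, -0.0019, 0, 0.0013],
    [-0.0007, 0.0009, 0.07, -0.0019, 0, 0.0013],
    [-0.0007, 0.0009, 0.0785, -0.0019, 0, 0.0013],
    [-0.0007, 0.0009, 0.0785, -0.0019, 0, 0.0013],
    [-0.0007, 0.0009, 0.0785, -0.0019, 0, 0.0013],
  ],
  jaw=1.0,
)

```text
t: 5.95
tcp_pos: [0.4626, -0.112, 0.2829]
eef_rot: [3.142, -0.0, 1.569]
ft_force: [-0.0, 0.3, 0.2]
gripper_width: 0.998
finger_force: 0.0
```

run_rows(
  plan=[
    [0, 0, 0, 0, 0, 0],
    [0, 0, 0, 0, 0, 0],
    [0, 0, 0, 0, 0, 0],
    [0, 0, 0, 0, 0, 0],
    [0, 0, 0, 0, 0, 0],
    [0, 0, 0, 0, 0, 0],
    [0, 0, 0, 0, 0, 0],
    [0, 0, 0, 0, 0, 0],
    [0, 0, 0, 0, 0, 0],
    [0, 0, 0, 0, 0, 0],
    [0, 0, 0, 0, 0, 0],
    [0, 0, 0, 0, 0, 0],
  ],
  jaw=0.0,
)

```text
t: 7.15
tcp_pos: [0.4618, -0.1127, 0.2822]
eef_rot: [-3.14, -0.0, 1.568]
ft_force: [-0.7, 0.5, -0.9]
gripper_width: 0.255
finger_force: 30.0
```

Run:
```python
from h import *
im=r.read_camera("scene")[:,:,::-1];cv2.imwrite("pics/g.png",cv2.resize(im[120:270,230:430],None,fx=3,fy=3))
```

```text
(no output)
```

View pics/g.png

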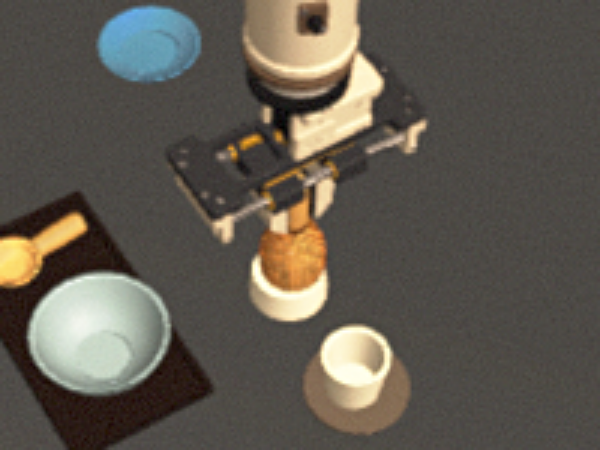

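The view shows both fingers on the handle (crop 300,205), clear of the tines (295,255). The opening is 23.5 mm, which is a good grip. Lifting.

run_rows(
  plan=[
    [0, 0, -0.02, 0, 0, 0],
    [0, 0, -0.04, 0, 0, 0],
    [0, 0, -0.06, 0, 0, 0],
    [0, 0, -0.08, 0, 0, 0],
    [0, 0, -0.1, 0, 0, 0],
    [0, 0, -0.12, 0, 0, 0],
    [0, 0, -0.12, 0, 0, 0],
  ],
)

```text
t: 7.9
tcp_pos: [0.463, -0.1125, 0.4045]
eef_rot: [3.138, 0.002, 1.568]
ft_force: [0.3, -0.5, -0.4]
gripper_width: 0.253
finger_force: 30.0
```

```bash
python3 -c "
from h import *
B=(Ro.from_euler('y',-np.pi/4)*Ro.from_euler('xyz',[np.pi,0,np.pi/2])).as_euler('xyz');print(B)
delta([.357,.10,.395],B);delta([.357,.264,.373],B);print(r.sense()['qpos'])"
```

```text
[2.35619449 0.         1.57079633]
[0.2122, -0.1067, 0.0087, -0.7822, 0.003, -0.0019]
[0.3763, -0.1072, 0.0304, -0.7822, 0.003, -0.0019]
[ 1.03192072  0.27991419 -0.97773957  1.96182212  0.27202367  1.03363025
 -0.0710889 ]
```

Converted, -0.7822 rad / 1.5708 = -0.498.

run_rows(
  plan=[
    [0.2122, -0.1067, 0.0087, -0.0764, 0, 0],
    [0.2122, -0.1067, 0.0087, -0.1528, 0, 0],
    [0.2122, -0.1067, 0.0087, -0.2292, 0, 0],
    [0.2122, -0.1067, 0.0087, -0.3056, 0, 0],
    [0.2122, -0.1067, 0.0087, -0.382, 0, 0],
    [0.2122, -0.1067, 0.0087, -0.4584, 0, 0],
    [0.2122, -0.1067, 0.0087, -0.498, 0.0019, -0.0013],
    [0.2122, -0.1067, 0.0087, -0.498, 0.0019, -0.0013],
    [0.2122, -0.1067, 0.0087, -0.498, 0.0019, -0.0013],
    [0.2122, -0.1067, 0.0087, -0.498, 0.0019, -0.0013],
    [0.2122, -0.1067, 0.0087, -0.498, 0.0019, -0.0013],
    [0.2122, -0.1067, 0.0087, -0.498, 0.0019, -0.0013],
  ],
)

```text
t: 9.1
tcp_pos: [0.371, 0.1093, 0.4117]
eef_rot: [2.384, 0.005, 1.562]
ft_force: [-0.7, -0.4, -0.8]
gripper_width: 0.255
finger_force: 30.0
```

```bash
python3 -c "
from h import *
delta([.357,.264,.373],[.75*np.pi,0,np.pi/2]);print(r.sense()['qpos'])"
```

```text
[0.1548, -0.0371, 0.017, -0.0282, 0.0097, -0.0023]
[ 0.62556067 -0.3055534  -0.96392576  2.42409996  0.1917836   0.19095926
 -0.59011728]
```

Joints 2, 4 and 6 sit at their limits in this direction, so I'll tip the handle toward -y instead, which is further from the base.

```bash
python3 -c "
from h import *
B=(Ro.from_euler('x',np.pi/4)*Ro.from_euler('xyz',[np.pi,0,np.pi/2])).as_euler('xyz');print(B.tolist())
delta([.50,.03,.41],[np.pi,0,np.pi/2]);delta([.50,.03,.40],B)"
```

```text
[3.141592653589793, -0.7853981633974482, 1.5707963267948966]
[-0.0782, 0.0928, 0.0906, 0.7572, 0.0083, -0.0059]
[-0.0781, 0.0859, 0.0979, 0.7199, 0.755, 0.2916]
```

Converted, 0.755 rad / 1.5708 = 0.4806.

run_rows(
  plan=[
    [-0.02, 0.02, 0.025, 0.0573, 0.0573, 0.0223],
    [-0.04, 0.045, 0.05, 0.1146, 0.121, 0.0446],
    [-0.078, 0.086, 0.098, 0.1719, 0.1783, 0.07],
    [-0.078, 0.086, 0.098, 0.2292, 0.24, 0.0929],
    [-0.078, 0.086, 0.098, 0.2865, 0.2992, 0.1146],
    [-0.078, 0.086, 0.098, 0.3438, 0.3603, 0.1394],
    [-0.078, 0.086, 0.098, 0.4011, 0.4202, 0.1623],
    [-0.078, 0.086, 0.098, 0.4584, 0.4806, 0.1859],
    [-0.078, 0.086, 0.098, 0.4584, 0.4806, 0.1859],
    [-0.078, 0.086, 0.098, 0.4584, 0.4806, 0.1859],
    [-0.078, 0.086, 0.098, 0.4584, 0.4806, 0.1859],
  ],
)

```text
t: 10.2
tcp_pos: [0.5008, 0.03, 0.3995]
eef_rot: [3.139, -0.783, 1.57]
ft_force: [-1.0, 0.0, 0.1]
gripper_width: 0.254
finger_force: 30.0
```

```bash
python3 -c "
from h import *
delta([.5275,.086,.378],[np.pi,-np.pi/4,np.pi/2]);print(r.sense()['qpos'])"
```

```text
[0.0245, 0.0266, 0.0549, 0.0023, 0.0019, -0.0002]
[ 0.29093134  0.29987097 -0.1690977   1.96075022 -0.81117313  1.1576114
  0.57070989]
```

Comfortable posture. Approach gently, then check.

run_rows(
  plan=[
    [0.006, 0.006, 0.014, 0, 0, 0],
    [0.012, 0.013, 0.028, 0, 0, 0],
    [0.018, 0.02, 0.042, 0, 0, 0],
    [0.0245, 0.0266, 0.055, 0, 0, 0],
    [0.0245, 0.0266, 0.055, 0, 0, 0],
    [0.0245, 0.0266, 0.055, 0, 0, 0],
    [0.0245, 0.0266, 0.055, 0, 0, 0],
  ],
)

```text
t: 10.9
tcp_pos: [0.5269, 0.0866, 0.3789]
eef_rot: [3.141, -0.785, 1.572]
ft_force: [-0.2, 0.3, -0.3]
gripper_width: 0.257
finger_force: 30.0
```

Run:
```python
from h import *
s=r.sense();A=Ro.from_euler("xyz",s["eef_rot"]);e=s["tcp_pos"]+A.apply([0,0,.2522]);L=np.array([.5955,.2637,.23]);print(e,e-L,np.linalg.norm(e-L),A.apply([0,0,1]),s["qvel"],proj("scene",e),proj("top",e))
a=r.read_camera("scene")[:,:,::-1];b=r.read_camera("top")[:,:,::-1]
cv2.imwrite("pics/f.png",np.hstack([cv2.resize(a[200:400,250:450],(400,400),interpolation=2),cv2.resize(b[150:350,180:380],(400,400),interpolation=2)]))
```

```text
[0.52697363 0.26481727 0.2004592 ] [-0.06852637  0.00111727 -0.0295408 ] 0.07463089273335427 [ 3.02999925e-04  7.06661390e-01 -7.07551827e-01] [ 0.00950277 -0.00578148  0.00380378  0.00245439 -0.00090747  0.00035337
 -0.00070122] (np.float64(405.4502466814017), np.float64(311.68320962543294)) (np.float64(230.31576650884256), np.float64(252.38600645151016))
```

View pics/f.png

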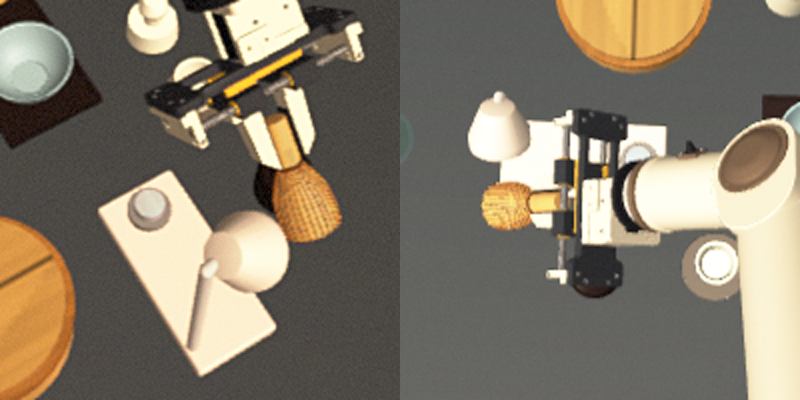

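The whisk is at 45° with its tines end at scene crop (315,225), matching the prediction. There is a clear gap to the head in the top crop (rows 160–183), and the cup, holder and bowl are in place. Settle and hand in.

run_rows(
  plan=[
    [0, 0, 0, 0, 0, 0],
    [0, 0, 0, 0, 0, 0],
    [0, 0, 0, 0, 0, 0],
    [0, 0, 0, 0, 0, 0],
    [0, 0, 0, 0, 0, 0],
  ],
)

```text
t: 11.5
tcp_pos: [0.5269, 0.0871, 0.3789]
eef_rot: [3.141, -0.785, 1.572]
ft_force: [0.5, -0.5, -0.3]
gripper_width: 0.257
finger_force: 30.0
```

```bash
python3 -c "
from station import r
print(r.finish_job())"
```

```text
the job is handed in; nothing more can be done
None
```

I pressed the lamp's plunger down to its stop, and the whisk is now held still by its handle at 45° with its tines about 7.5 cm from the lens on the robot's side; handed in at 11.5 s, with no verdict returned.

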